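# Clamp a robot joint bracket in a quick-release vise

## Robot

A 6-joint arm with a two-finger parallel gripper is mounted at the origin on the work surface. World frame = base frame: x ahead of the robot, y to its left, z up, the work surface at z = 0. Lengths are in m, angles in degrees, forces in N, time in s.
With the tool pointing down it reaches from about 0.325 to 0.9 m from the base axis. Payload 6.1 kg.
Tool frame: the origin (TCP) lies at the centre of the arm's flange, where the gripper is bolted on; the fingertips stand 173 mm ahead of it and the grasp point (between the pads) lies 155 mm ahead of it; y points along the fingers, x is the direction in which the jaws open and shut, and the axes are right-handed (so a half turn about y gives the same grasp; the last joint's range is limited). The gripper opens to 85 mm and grips with 20 to 120 N. Pads are 22 mm wide; open, the fingers measure 114 mm over their backs; the gripper's body (76 mm by 85 mm) begins 54 mm behind the grasp point. The pads swing forward as they close: fully open they stand 13 mm farther back than shut.
Start: joints at [-82.798, 12.628, 87.462, -0, 79.91, -7.225], TCP at [0.156, -0.605, 0.405] pointing down, gripper open.
Joint ranges: [-170.65, 170.65], [-52.31, 119.04], [5.05, 147.46], [-71.25, 251.25], [11.57, 151.72], [-153.62, 153.62]. Speed limits (degrees/s): [147.25, 147.25, 172.46, 180, 180, 180].

## Interface

Orientations are given as a 3x3 rotation matrix whose columns are the frame's x, y, z axes.
In Python, from station import robot, optics gives the robot as it stands.
- The arm moves only by the tool carry_out, never from a script. Its arguments are lists of equal length, an entry for each row: "fingers": the opening in per cent of the stroke, from 0 (shut) to 100 (fully open); "slide": the shift along the tool's x, y, z in cm, a list of three; "turn": the turn, a rotation vector about the tool's x, y, z in degrees, a list of three. In form: {"fingers": [fingers, ...], "slide": [[x, y, z], ...], "turn": [[wx, wy, wz], ...]}. A call has 1 to 10 rows; each row shifts and turns the commanded pose from where the row before left it, along the tool's axes as they then stand; what a row does not reach is not made up. A row lasts 1/12 s, in which the tool goes at most 41.7 mm and 7.16 degrees, less where a joint would pass 70% of its speed; a pose out of reach is approached as far as the arm can. A call with a gripper value outside its range is refused whole. The fingers move at their own pace and stop on an object; the grip force is fixed at half the most. Time passes only in rows, so rows that do not move let the fingers close. It gives the time, the measured TCP pose, the force and the opening at its end, in the units of the state.
- robot.get_state(): the state, without advancing time (a new reading comes with each control period).
- optics.camera(name): name is "scene" or "top"; returns a dict with "image" (384x512x3 uint8, red, green, blue), "z_map" (384x512 float32, m along the optical axis (not along the pixel's ray), 0 where there is no reading), "fovy" (degrees; the focal length in pixels is half the picture's height over the tangent of half this angle, whatever the lens; pixels are square), "cx", "cy" (the principal point, pixels), "view" (4x4, takes a point from world to camera coordinates). Camera axes: x right, y down, z forward; pixel columns grow to the right and rows downward; lengths in m; the calibration is good to about 2 mm. A picture is of the moment at which its call begins.
- robot.sign_off(): hands the job in, once; it reports no verdict.
Trained networks look in the newest picture that a camera, given by its name, has taken for a name from the list of things; names that differ only in an ending like _2 or _b are one class to them, and where a whole thing is asked for, a point or a joint stands for the part that bears it (a point fixed in the world has none). Each returns a list of dicts, best first, with "p" (0 to 1); they miss things now and then, are a little off and sometimes report something else, mostly with a low value. They report only what shows in the picture. A call takes as long as a camera call. They do not tell look-alikes from the thing itself.
- optics.recognise(thing, camera): "pixel" ([column, row] in pixels, amid what is visible of it).
- optics.place_of(thing, camera): "pixel" ([column, row] in pixels: a listed point, or the origin of a listed thing).
The state is a dict: "clock": time; "joint_pos": joint angles; "dq": joint speeds; "joint_efforts": joint torques, N m; "tool_pos": TCP position; "tcp_rot": TCP orientation; "contact_force": force on the tool from outside, world axes, zero at the start; "torque": the same for the moment, N m; "width": finger opening in m.
Only numpy, scipy, OpenCV 4.12 (cv2) and the standard library are available. Lean on these libraries where they do the work, as an engineer would, in place of code of your own. Each camera call takes 0.05 s, during which the arm holds its last target. There are 200 camera calls.

## Task

Stand the bracket upright on the bed of the vise between the jaws, lengthwise along them, and let go of it. Then hold the vise's red quick-release lever down while you slide the moving jaw up until the bracket is against both jaws, let the lever spring back, and screw the jaw tight with the slanting wing knob so that the bracket is held firmly; leave the other things on the bench where they are.

Things in the scene. Friction and masses are not known exactly. Their poses are not given: they have to be found in the camera images.
- vise: Quick-release vise with blue jaws, bolted to the table, yaw varies. Origin: centre of the bed's underside; +x points from the moving jaw (robot's side) to the fixed jaw (far side), z up. Bed 250 (x) x 130 (y) mm, its top 25 mm above the table. Both jaws are 130 mm wide, their tops 70 mm above the table. The moving jaw carries the red lever behind it at its -y side, the wing knob at +y.
- fixed_face (a point): Centre of the clamping face of the fixed jaw (at x = +85 mm in the vise's frame), 48 mm above the table; axes parallel to the vise's.
- bracket: The work: aluminium block 36 (x) x 90 (y) x 45 mm high with a teal ear on top, 20 (x) x 60 (y) mm, 40 mm high; 85 mm in all, 0.3 to 0.6 kg, standing upright on the table. Origin: centre of its underside. Same after half a turn. Grip the ear across its 20 mm. In the vise its x lies along the vise's x, its middle within 30 mm of the jaws' middle; the ear stands clear above the jaws.
- plate: Steel plate on the front of the moving jaw, 12 x 124 x 43 mm, the part that the knob pushes out. A spring of about 14 N per mm (8 mm at most) backs it.
- jaw_face (a point): Centre of the clamping face of the moving jaw's plate, 48 mm above the table; axes parallel to the vise's.
- jaw (a joint): Slide of the moving jaw along the vise's +x, m: 0 fully open, 0.075 at most. It slides (with about 3 N) only while the lever is held down; otherwise a half-nut locks it in a toothed rack of 5 mm pitch, with up to 2 mm of play that the screw must take up. With the bracket against both jaws it reads about 0.071.
- lever_pad (a point): Middle of the top of the lever's red thumb pad, 63 mm above the table at rest, moving with the jaw. The pad is 40 mm wide (y), reaches 28 mm behind and 22 mm ahead of this point and pivots 52 mm ahead of it. Pressing here 8 to 10 mm down (about 7 to 10 N) frees the jaw; 13 mm is the stop; it springs back.
- thumb_stop (a point): Centre of the upright back face of the blue thumb stop over the front of the red pad, fixed to the moving jaw: 40 mm wide, 72 to 83 mm above the table, 22 mm ahead (+x) of the middle of the pad. With the pad held down, push this forward to slide the jaw.
- lever (a joint): Angle of the quick-release lever, rad: about 0 at rest (jaw locked), 0.26 fully down; the jaw is free above about 0.13. If it stays near 0.12 when let go, the half-nut sits on a rack tooth and drops in as the jaw shifts or the knob turns.
- knob_grip (a point): Centre of the black knob's wing bar, about 105 mm above the table. z here is the knob's axis; it leans 24 degrees from vertical towards the vise's -x (the robot): grip with the tool slanted along it. Bar 62 mm long (this frame's x), 14 mm thick (y), 26 mm high (z, 13 mm either side); a 26 mm wide hub is below it. Fingers opened to 80 mm can swing round it. It moves with the jaw.
- knob (a joint): Turn of the wing knob, rad, growing clockwise seen from above the knob, which pushes the plate out to the fixed jaw, 8 mm a turn. Starts at -0.6 to 0.6, stops at 12, stays where left. First it takes up the play (up to a quarter turn), at about 0.1 N m; half a turn more then presses with about 50 N: that is tight (about 0.16 N m). Regrasp as needed.
- motor: Bystander, leave alone: spare drive motor standing upright: teal cylinder, 80 mm diameter and 70 mm high with a black cap and a steel shaft stub, 108 mm high in all, 0.9 kg. Origin: centre of its underside.
- cleaner: Bystander, leave alone: blue-labelled bottle of cleaner with yellow cap, 68 mm diameter, 200 mm high. Origin: centre of its underside.
- screwdriver: Bystander, leave alone: screwdriver lying on the table behind the vise. Origin: centre of its underside.
- wrench: Bystander, leave alone: steel wrench lying on the table near the robot. Origin: centre of its underside.
- mug: Bystander, leave alone: white mug, 80 mm diameter, 90 mm high. Origin: centre of its underside.
- bin: Bystander, leave alone: red open parts bin, 130 x 180 x 70 mm. Origin: centre of its underside.
- spacer: Bystander, leave alone: brass spacer cylinder standing upright, 44 mm diameter, 60 mm high. Origin: centre of its underside.
Mind the look-alikes: they are no part of the job. There is more than one size of the bracket; the job needs the smallest.

How it is judged (in metres and radians):
On the way, in this order (a step that is already met when the one before it is completed fails the run):
1. the bracket stands on the vise bed between the jaws, lengthwise along them, and is let go (z of bracket in the frame of vise between 0.021 and 0.029 m and y of bracket in the frame of vise between -0.03 and 0.03 m and angle between bracket's own z axis and vertical below 0.1 rad and x of bracket in the frame of vise below 0.072 m and x of bracket in the frame of jaw_face above 0.012 m and angle between the x axis of bracket and the x axis of vise, either way round below 0.35 rad and contact force between the fingers and bracket below 0.2 N), for 0.2 s.
2. with the lever held down the jaw is slid up until the bracket has less than 8 mm of play between the jaws (z of bracket in the frame of vise between 0.021 and 0.029 m and y of bracket in the frame of vise between -0.03 and 0.03 m and angle between bracket's own z axis and vertical below 0.1 rad and x of bracket in the frame of vise below 0.072 m and x of bracket in the frame of jaw_face above 0.012 m and angle between the x axis of bracket and the x axis of vise, either way round below 0.35 rad and x of jaw_face in the frame of vise above 0.041 m and value of joint lever above 0.1 rad), for 0.05 s.
3. the lever has sprung back and the jaw stayed there (z of bracket in the frame of vise between 0.021 and 0.029 m and y of bracket in the frame of vise between -0.03 and 0.03 m and angle between bracket's own z axis and vertical below 0.1 rad and x of bracket in the frame of vise below 0.072 m and x of bracket in the frame of jaw_face above 0.012 m and angle between the x axis of bracket and the x axis of vise, either way round below 0.35 rad and x of jaw_face in the frame of vise above 0.041 m and value of joint lever below 0.03 rad), for 0.2 s.
4. the knob is screwed until the jaw presses on the bracket with more than 35 N (z of bracket in the frame of vise between 0.021 and 0.029 m and y of bracket in the frame of vise between -0.03 and 0.03 m and angle between bracket's own z axis and vertical below 0.1 rad and x of bracket in the frame of vise below 0.072 m and x of bracket in the frame of jaw_face above 0.012 m and angle between the x axis of bracket and the x axis of vise, either way round below 0.35 rad and value of joint lever below 0.03 rad and contact force between plate and bracket above 35 N), for 0.2 s.
At the end, for the whole second after the job is handed in: The bracket stands upright (within 0.1 rad) with its underside within 4 mm of the vise bed, its middle within 30 mm of the middle of the jaws and squared to them within 0.08 rad, clamped between both jaws with more than 35 N, at rest; the lever is up (below 0.03 rad) (z of bracket in the frame of vise between 0.021 and 0.029 m and y of bracket in the frame of vise between -0.03 and 0.03 m and angle between bracket's own z axis and vertical below 0.1 rad and angle between the x axis of bracket and the x axis of vise, either way round below 0.08 rad and x of jaw_face in the frame of vise above 0.041 m and value of joint lever below 0.03 rad and contact force between plate and bracket above 35 N and linear speed of bracket below 0.01 m/s); the robot touches nothing.
It fails at once if a bystander is moved by more than 30 mm (distance of any of motor, cleaner, screwdriver, wrench, mug, bin, spacer from where it was at the start of the episode above 0.03 m).
It also fails if it takes over 72 s, if anything falls off the work surface, if the arm or the gripper's body presses on something with over 40 N, if the wrist force passes 120 N, or if a joint passes its speed limit or range.

## Working session

There is one attempt and no reset: what is moved stays moved. The work goes in short steps, Python scripts to look and compute and a tool call to move; the robot and the scene stay as the last step left them, time stands still between calls to the robot, and variables do not carry over. Pictures are saved under pics/ and viewed, about 8 in all and at most 12, crops included, and the job is handed in when it is done.

Besides the shell and the picture viewer there is one more tool, called after "Emit:" as name(argument=value, ...) on one line, values as JSON. carry_out: Moves the arm, as the interface text tells. Its arguments: {"type":"object","properties":{"fingers":{"type":"array"},"slide":{"type":"array"},"turn":{"type":"array"}},"required":["fingers","slide","turn"]}

```bash
ls; mkdir -p pics
cat > h.py <<'E'
import numpy as np, cv2
from station import robot, optics
def cam(n):
    d=optics.camera(n); d['f']=d['image'].shape[0]/2/np.tan(np.radians(d['fovy'])/2); return d
def pt(d,u,v,z=None):
    if z is None:
        w=d['z_map'][int(round(v)),int(round(u))]
    c=np.array([(u-d['cx'])/d['f'],(v-d['cy'])/d['f'],1.0]); V=np.linalg.inv(d['view'])
    r=V[:3,:3]@c; o=V[:3,3]
    if z is None: return o+r*w
    return o+r*(z-o[2])/r[2]
def proj(d,p):
    c=d['view'][:3,:3]@np.asarray(p)+d['view'][:3,3]; return np.array([d['cx'],d['cy']])+d['f']*c[:2]/c[2]
def cloud(d):
    H,W=d['z_map'].shape; v,u=np.mgrid[:H,:W]; z=d['z_map']
    P=np.stack([(u-d['cx'])/d['f']*z,(v-d['cy'])/d['f']*z,z],-1); V=np.linalg.inv(d['view'])
    P=P@V[:3,:3].T+V[:3,3]; P[z==0]=np.nan; return P
def save(d,n): cv2.imwrite('pics/'+n,d['image'][:,:,::-1])
E
python3 - <<'E'
from h import *
s=robot.get_state(); print(s)
for n in("scene","top"):
    d=cam(n); print(n,d['fovy'],d['cx'],d['cy'],d['view'].round(3).tolist())
    P=cloud(d)
    save(d,n+'0.png')
    for t in("vise","fixed_face","bracket","jaw_face","lever_pad","thumb_stop","knob_grip","motor","mug","bin","spacer","cleaner","wrench","screwdriver"):
        for r in optics.place_of(t,n)[:4]:
            u,v=r['pixel']; 
            if r['p']>.2: print(t,[round(u),round(v)],round(r['p'],2),P[int(v),int(u)].round(3))
E
```

```text
pics
{'clock': 0.0, 'joint_pos': array([-8.27965561e+01,  1.26774350e+01,  8.75254462e+01,  1.12140297e-03,
        7.99115741e+01, -7.22608954e+00]), 'dq': array([ 0.05482729,  0.05165441, -0.05636234, -0.02985801,  0.11866647,
        0.0812538 ]), 'joint_efforts': array([ 2.16234286e-03, -4.96891093e+01, -3.89390767e+01, -2.23299794e-04,
        1.12000623e-02, -2.11633949e-05]), 'tool_pos': array([ 0.15569707, -0.60501917,  0.40357814]), 'tcp_rot': array([[ 2.49185548e-01, -2.31369779e-04,  9.68455734e-01],
       [-9.68453739e-01,  1.98426898e-03,  2.49185509e-01],
       [-1.97933067e-03, -9.99998005e-01,  2.70380226e-04]]), 'contact_force': array([ 0.42354479, -0.7952784 ,  0.22911027]), 'torque': array([-0.05246744,  0.03517085,  0.01084854]), 'width': 0.08576341228562154}
scene 49.534712232456656 254.6146586462046 187.9235430722864 [[-0.805, 0.593, 0.014, 0.491], [0.372, 0.522, -0.768, -0.103], [-0.463, -0.613, -0.641, 1.588], [0.0, 0.0, 0.0, 1.0]]
vise [256, 232] 0.76 [0.639 0.04  0.029]
fixed_face [241, 236] 0.68 [0.704 0.061 0.07 ]
bracket [270, 160] 0.97 [ 0.364 -0.238  
[... 1258 characters left out ...]
474 -0.229  0.083]
bracket [368, 234] 0.68 [ 0.457 -0.422  0.062]
bracket [237, 140] 0.4 [0.796 0.033 0.028]
jaw_face [238, 187] 0.49 [0.608 0.025 0.07 ]
lever_pad [256, 207] 0.48 [ 0.545 -0.042  0.06 ]
lever_pad [313, 225] 0.37 [ 0.48  -0.234  0.091]
thumb_stop [255, 199] 0.96 [ 0.568 -0.038  0.086]
knob_grip [229, 201] 0.67 [0.55  0.052 0.116]
motor [161, 223] 0.65 [0.478 0.276 0.091]
mug [130, 172] 0.91 [0.671 0.423 0.012]
bin [319, 158] 0.68 [ 0.743 -0.266 -0.001]
spacer [170, 159] 0.48 [0.707 0.267 0.057]
cleaner [367, 184] 0.63 [ 0.625 -0.419  0.091]
cleaner [313, 226] 0.46 [ 0.477 -0.232  0.085]
wrench [191, 271] 0.73 [0.319 0.18  0.   ]
screwdriver [238, 140] 0.67 [0.795 0.029 0.031]
```

Run:
```python
import cv2,numpy as np
a=cv2.imread('pics/scene0.png');b=cv2.imread('pics/top0.png')
A=cv2.resize(a[120:290,170:370],(640,544),interpolation=3);cv2.imwrite('pics/c1.png',A)   #3.2x
B=cv2.resize(b[120:290,200:400],(640,544),interpolation=3);cv2.imwrite('pics/c2.png',B)
```

```text
(no output)
```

View pics/c1.png

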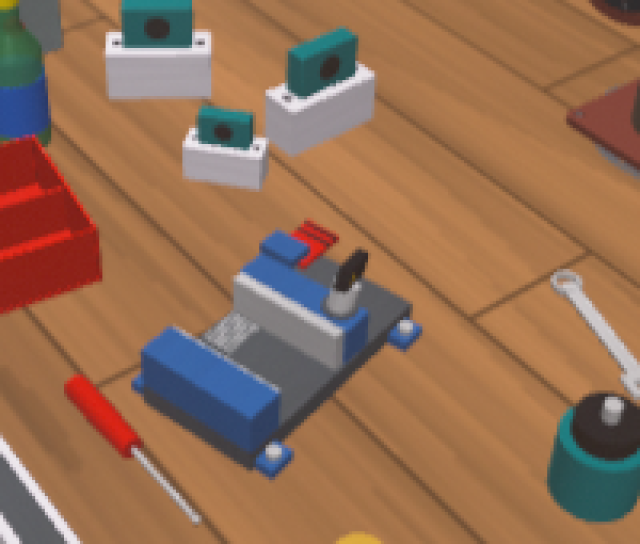

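View pics/c2.png

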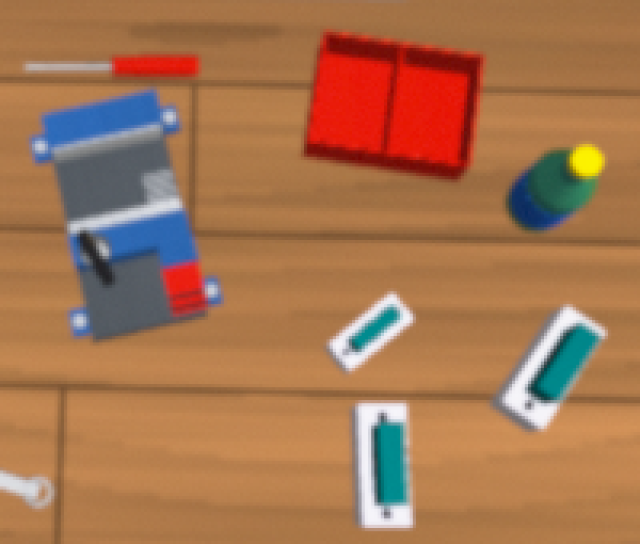

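```bash
cat >> h.py <<'E'
def rect(P,m):
    q=P[m][:,:2]; c,(a,b),t=cv2.minAreaRect((q*1000).astype(np.float32)); return len(q),np.round(c,1),round(a,1),round(b,1),round(t,1),'med z',np.median(P[m][:,2]).round(4)
def near(P,c,r): return np.hypot(P[...,0]-c[0],P[...,1]-c[1])<r
def hsv(d): return cv2.cvtColor(d['image'],cv2.COLOR_RGB2HSV).astype(int)
E
python3 - <<'E'
from h import *
for n in("scene","top"):
    d=cam(n);P=cloud(d);h=hsv(d);z=P[...,2]
    teal=(abs(h[...,0]-88)<10)&(h[...,1]>120); blue=(abs(h[...,0]-108)<10)&(h[...,1]>120); red=((h[...,0]<6)|(h[...,0]>174))&(h[...,1]>150)
    m=near(P,(.478,-.235),.07)
    print(n,'teal top',rect(P,teal&m&(z>.075)),'teal all',rect(P,teal&m&(z>.04)), 'block',rect(P,m&(z>.035)&(z<.055)&~teal),'max z',np.nanmax(z[m]))
    v=near(P,(.62,.03),.2)
    print('blue tops',rect(P,v&blue&(z>.064)&(z<.075)&near(P,(.71,.05),.085)),'mov',rect(P,v&blue&(z>.064)&(z<.074)&near(P,(.59,.02),.07)))
    print('stop',rect(P,v&blue&(z>.077)&(z<.09)),'pad',rect(P,v&red&(z>.05)&(z<.075)))
    b=(h[...,2]<70)&v&(z>.085); print('knob',rect(P,b)); 
    print('plate',rect(P,v&(h[...,1]<40)&(z>.055)&(z<.07)&near(P,(.61,.02),.08)))
    print(h[int(proj(d,(.55,.052,.11))[1]),int(proj(d,(.55,.052,.11))[0])])
E
```

```text
scene teal top (65, array([ 494.6, -244.2]), 19.3, 54.4, 39.6, 'med z', np.float64(0.0845)) teal all (122, array([ 494.6, -244.2]), 19.3, 54.4, 39.6, 'med z', np.float64(0.0771)) block (177, array([ 474.6, -241.9]), 73.1, 130.0, 71.6, 'med z', np.float64(0.0452)) max z 0.08968200920307756
blue tops (485, array([718.2,  51.5]), 40.6, 128.7, 14.9, 'med z', np.float64(0.0707)) mov (226, array([585.4,  16.3]), 34.0, 127.5, 13.0, 'med z', np.float64(0.0707))
stop (82, array([571.5, -34.4]), 28.7, 37.1, 17.9, 'med z', np.float64(0.0829)) pad (93, array([536.6, -43.7]), 56.1, 39.4, 15.7, 'med z', np.float64(0.0641))
knob (66, array([558. ,  53.6]), 55.9, 12.6, 25.5, 'med z', np.float64(0.1159))
plate (155, array([609.5,  20.1]), 15.5, 123.9, 14.8, 'med z', np.float64(0.0641))
[ 3 44 52]
top teal top (62, array([ 490.8, -248.2]), 12.5, 54.3, 39.7, 'med z', np.float64(0.0863)) teal all (64, array([ 490.8, -248.2]), 12.5, 54.3, 39.7, 'med z', np.float64(0.0863)) block (162, array([ 478.2, -240.9]), 58.4, 126.4, 58.9, 'med z', np.float64(0.0458)) max z 0.09242826638351653
blue tops (313, array([717.1,  47.2]), 35.5, 128.5, 15.3, 'med z', np.float64(0.0703)) mov (189, array([584.6,  13.3]), 31.3, 125.7, 14.7, 'med z', np.float64(0.0705))
stop (92, array([639.5,  18.9]), 193.4, 95.2, 19.2, 'med z', np.float64(0.0831)) pad (151, array([531.7, -47.3]), 48.7, 37.5, 12.3, 'med z', np.float64(0.0637))
knob (56, array([552.9,  45.2]), 55.2, 12.5, 31.3, 'med z', np.float64(0.115))
plate (47, array([610.2,  18.4]), 12.4, 118.7, 15.0, 'med z', np.float64(0.0681))
[108  26 119]
```

Candidates for the bracket: scene (270,160)/top (313,266), large; scene (219,147)/top (368,234), large; scene (241,174)/top (311,228), clearly the smallest (ear measures about 54x19 mm, top at 85 mm). I choose the last. The vise yaw is about 15°.

Emit:
carry_out(fingers=[100,100,100,100,100,100,100,100,100,100], slide=[[0,0,0],[0,0,0],[0,0,0],[0,0,0],[0,0,0],[0,0,0],[0,0,0],[0,0,0],[0,0,0],[0,0,0]], turn=[[0,-7,0],[0,-7,0],[0,-7,0],[0,-7,0],[0,-7,0],[0,-7,0],[0,-7,0],[0,-7,0],[0,-7,0],[0,-7,0]])

```text
clock: 2.43
tool_pos: [0.1557, -0.6053, 0.4047]
tcp_rot: [[0.996, 0.0, 0.091], [-0.091, 0.0, 0.996], [0.0, -1.0, 0.0]]
contact_force: [-0.2, -1.6, 0.1]
width: 0.0853
```

Emit:
carry_out(fingers=[100,100,100,100,100,100,100], slide=[[0,0,0],[0,0,0],[0,0,0],[0,0,0],[0,0,0],[0,0,0],[0,0,0]], turn=[[0,-7,0],[0,-7,0],[0,-7,0],[0,-7,0],[0,-7,0],[0,-7,0],[0,-3,0]])

```text
clock: 3.02
tool_pos: [0.1557, -0.6053, 0.4047]
tcp_rot: [[0.768, -0.0, -0.64], [0.64, 0.0, 0.768], [0.0, -1.0, 0.0]]
contact_force: [-0.2, -0.4, 0.4]
width: 0.0852
```

Emit:
carry_out(fingers=[100,100,100,100,100,100,100,100,100,100], slide=[[3.5,0.4,0.4],[3.5,0.4,0.4],[3.5,0.4,0.4],[3.5,0.4,0.4],[3.5,0.4,0.4],[3.5,0.4,0.4],[3.5,0.4,0.4],[3.5,0.4,0.4],[3.5,0.4,0.4],[3.5,0.4,0.4]], turn=[[0,0,0],[0,0,0],[0,0,0],[0,0,0],[0,0,0],[0,0,0],[0,0,0],[0,0,0],[0,0,0],[0,0,0]])

```text
clock: 3.85
tool_pos: [0.4016, -0.3507, 0.3648]
tcp_rot: [[0.773, 0.0, -0.635], [0.635, -0.0, 0.773], [0.0, -1.0, -0.001]]
contact_force: [-0.1, 1.2, 0.0]
width: 0.0855
```

Emit:
carry_out(fingers=[100,100,100,100,100], slide=[[3.5,0.4,0.5],[3.5,0.4,0.5],[3.5,0.4,0.5],[3.3,0.4,0.5],[0,0,0]], turn=[[0,0,0],[0,0,0],[0,0,0],[0,0,0],[0,0,0]])

```text
clock: 4.27
tool_pos: [0.4971, -0.2448, 0.348]
tcp_rot: [[0.77, 0.001, -0.639], [0.639, 0.002, 0.77], [0.002, -1.0, 0.001]]
contact_force: [-0.4, -0.2, 0.3]
width: 0.0848
```

Run:
```python
from h import *
o=[]
for n in("scene","top"):
    d=cam(n);P=cloud(d);h=hsv(d);z=P[...,2]
    teal=(abs(h[...,0]-88)<10)&(h[...,1]>120)
    m=near(P,(.49,-.245),.05)
    if (teal&m&(z>.04)).sum()>4: print(n,rect(P,teal&m&(z>.04)&(z<.1)))
    u,v=proj(d,(.49,-.245,.12)).astype(int); o.append(cv2.resize(d['image'][v-50:v+50,u-50:u+50,::-1],(400,400),interpolation=3))
cv2.imwrite('pics/c3.png',np.hstack(o))
```

```text
scene (123, array([ 492.9, -245.2]), 21.6, 53.9, 38.7, 'med z', np.float64(0.0777))
top (44, array([ 485.4, -242. ]), 11.9, 38.1, 45.8, 'med z', np.float64(0.0853))
```

View pics/c3.png

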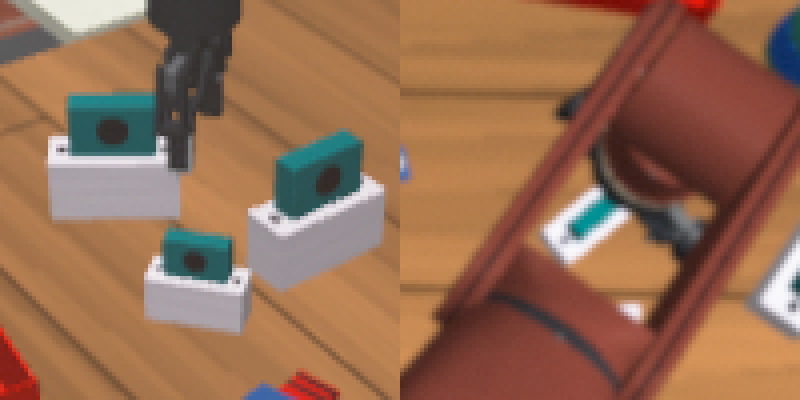

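The crop shows the gripper above the smallest of the three brackets (ear at about scene-crop (197,260)), so the choice holds. Now the grasp.

Emit:
carry_out(fingers=[100,100,100,100,100,50,20,20,20,20], slide=[[-0.4,2.5,0.2],[0,3,0],[0,3,0],[0,2.5,0],[0,1.3,0],[0,0,0],[0,0,0],[0,0,0],[0,0,0],[0,0,0]], turn=[[0,0,0],[0,0,0],[0,0,0],[0,0,0],[0,0,0],[0,0,0],[0,0,0],[0,0,0],[0,0,0],[0,0,0]])

```text
clock: 5.2
tool_pos: [0.4909, -0.2506, 0.2276]
tcp_rot: [[0.772, 0.003, -0.635], [0.635, -0.002, 0.772], [0.001, -1.0, -0.003]]
contact_force: [-0.3, -0.2, 0.1]
width: 0.0259
```

Emit:
carry_out(fingers=[0,0,0,0,0], slide=[[0,0,0],[0,0,0],[0,0,0],[0,0,0],[0,0,0]], turn=[[0,0,0],[0,0,0],[0,0,0],[0,0,0],[0,0,0]])

```text
clock: 5.62
tool_pos: [0.491, -0.2504, 0.2275]
tcp_rot: [[0.772, 0.002, -0.635], [0.635, -0.002, 0.772], [0.001, -1.0, -0.003]]
contact_force: [0.1, 0.1, 6.2]
width: 0.0193
```

Emit:
carry_out(fingers=[0,0,0,0,0,0,0,0,0,0], slide=[[0,-1,0],[0,-3,0],[0,-3,0],[0,-3,0],[0,-3,0],[0,-1,0],[0,0,0],[0,0,0],[0,0,0],[0,0,0]], turn=[[0,0,0],[0,0,0],[0,0,0],[0,0,0],[0,0,0],[0,5,0],[0,7,0],[0,7,0],[0,5.5,0],[0,0,0]])

```text
clock: 6.45
tool_pos: [0.4897, -0.2496, 0.3652]
tcp_rot: [[0.967, -0.002, -0.254], [0.254, 0.001, 0.967], [-0.001, -1.0, 0.001]]
contact_force: [-0.3, -0.3, -5.1]
width: 0.0191
```

Emit:
carry_out(fingers=[0,0,0,0,0,0,0,0,0,0], slide=[[1.5,0,1.5],[2.5,0,2.4],[2.5,0,2.4],[3,0,2.6],[3,0,2.6],[3,0,2.6],[3,0,2.6],[2.7,0,2.6],[2.5,0,2.4],[1.4,0,1.4]], turn=[[0,0,0],[0,0,0],[0,0,0],[0,0,0],[0,0,0],[0,0,0],[0,0,0],[0,0,0],[0,0,0],[0,0,0]])

```text
clock: 7.28
tool_pos: [0.674, 0.0416, 0.3648]
tcp_rot: [[0.965, -0.001, -0.263], [0.263, 0.002, 0.965], [-0.001, -1.0, 0.002]]
contact_force: [-1.4, -0.6, -4.8]
width: 0.0192
```

Emit:
carry_out(fingers=[0,0,0], slide=[[0,0,0],[0,0,0],[0,0,0]], turn=[[0,0,0],[0,0,0],[0,0,0]])

```text
clock: 7.53
tool_pos: [0.6727, 0.0376, 0.3648]
tcp_rot: [[0.966, -0.002, -0.26], [0.26, -0.0, 0.966], [-0.002, -1.0, 0.0]]
contact_force: [1.1, -0.5, -4.0]
width: 0.0195
```

Run:
```python
from h import *
s=robot.get_state(); print(s['tool_pos'],s['contact_force'])
d=cam('scene');P=cloud(d);z=P[...,2];h=hsv(d)
m=near(P,s['tool_pos'][:2],.07)&(z>.12)&(z<.2)&(h[...,1]<40)&(h[...,2]>120)
print(rect(P,m),np.nanpercentile(z[m],[2,98]))
save(d,'s4.png'); u,v=proj(d,(.66,.03,.12)).astype(int); t=cam('top')
a,b=proj(t,(.64,.03,.1)).astype(int)
m=near(cloud(t),s['tool_pos'][:2],.07)
cv2.imwrite('pics/c4.png',np.hstack([cv2.resize(d['image'][v-60:v+60,u-60:u+60,::-1],(400,400)),cv2.resize(t['image'][b-60:b+60,a-60:a+60,::-1],(400,400))]))
```

```text
[0.6727405  0.03764404 0.36481818] [ 1.09413084 -0.50436697 -3.95191749]
(521, array([676.4,  39.9]), 36.9, 93.5, 19.0, 'med z', np.float64(0.1684)) [0.13977462 0.18540652]
```

View pics/c4.png

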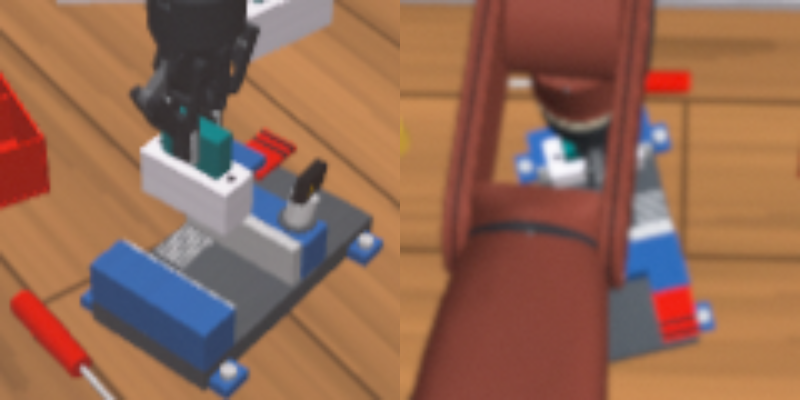

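Emit:
carry_out(fingers=[0,0,0,0,0,0,0,0,0,0], slide=[[-0.4,1.5,0],[0,2.5,0],[0,2.5,0],[0,2,0],[0,1.2,0],[0,0.7,0],[0,0.4,0],[0,0.2,0],[0,0,0],[0,0,0]], turn=[[0,0,0],[0,0,0],[0,0,0],[0,0,0],[0,0,0],[0,0,0],[0,0,0],[0,0,0],[0,0,0],[0,0,0]])

```text
clock: 8.47
tool_pos: [0.67, 0.0367, 0.2572]
tcp_rot: [[0.966, 0.002, -0.258], [0.258, -0.0, 0.966], [0.002, -1.0, -0.001]]
contact_force: [-0.6, -0.0, -4.4]
width: 0.0189
```

Emit:
carry_out(fingers=[0,0,0], slide=[[0,0.2,0],[0,0.15,0],[0,0.1,0]], turn=[[0,0,0],[0,0,0],[0,0,0]])

```text
clock: 8.72
tool_pos: [0.6698, 0.037, 0.2525]
tcp_rot: [[0.966, 0.002, -0.258], [0.258, 0.0, 0.966], [0.002, -1.0, -0.0]]
contact_force: [-3.4, 2.2, 6.4]
width: 0.019
```

Emit:
carry_out(fingers=[20,40,60,60,60,60,60,60,60,60], slide=[[0,0,0],[0,0,0],[0,0,0],[0,0,0],[0,-0.5,0],[0,-2,0],[0,-3,0],[0,-3,0],[0,-3,0],[0,-1,0]], turn=[[0,0,0],[0,0,0],[0,0,0],[0,0,0],[0,0,0],[0,0,0],[0,0,0],[0,0,0],[0,0,0],[0,0,0]])

```text
clock: 9.55
tool_pos: [0.6705, 0.0367, 0.3828]
tcp_rot: [[0.966, 0.009, -0.258], [0.258, -0.001, 0.966], [0.008, -1.0, -0.003]]
contact_force: [0.3, 0.1, 1.0]
width: 0.0511
```

Emit:
carry_out(fingers=[0,0,0,0,0,0,0,0,0,0], slide=[[-3,0,-0.9],[-3,0,-0.9],[-3,0,-0.9],[-3,0,-0.9],[-3,0,-0.8],[0,2,0],[0,3,0],[0,3,0],[0,3,0],[0,1,0]], turn=[[0,0,0],[0,0,0],[0,0,0],[0,0,0],[0,0,0],[0,0,0],[0,0,0],[0,0,0],[0,0,0],[0,0,0]])

```text
clock: 10.38
tool_pos: [0.5335, -0.044, 0.2515]
tcp_rot: [[0.966, -0.007, -0.257], [0.257, 0.002, 0.966], [-0.006, -1.0, 0.003]]
contact_force: [-1.4, 0.7, -0.9]
width: -0.0001
```

Emit:
carry_out(fingers=[0,0], slide=[[0,0,0],[0,0,0]], turn=[[0,0,0],[0,0,0]])

```text
clock: 10.55
tool_pos: [0.5359, -0.0444, 0.2565]
tcp_rot: [[0.966, -0.001, -0.258], [0.258, 0.0, 0.966], [-0.001, -1.0, 0.0]]
contact_force: [0.3, -1.0, 0.1]
width: 0.0001
```

Run:
```python
from h import *
d=cam('scene');P=cloud(d);z=P[...,2];h=hsv(d)
u,v=proj(d,(.6,.0,.09)).astype(int)
cv2.imwrite('pics/c5.png',cv2.resize(d['image'][v-50:v+50,u-60:u+60,::-1],(720,600),interpolation=3))
print(u,v)
for t in('lever_pad','thumb_stop','knob_grip','jaw_face','bracket'):
    for r in optics.place_of(t,'scene')[:2]:
        q=r['pixel']; print(t,np.round(q),round(r['p'],2),P[int(q[1]),int(q[0])].round(3))
blue=(abs(h[...,0]-108)<10)&(h[...,1]>120);red=((h[...,0]<6)|(h[...,0]>174))&(h[...,1]>150)
N=near(P,(.55,-.04),.07)
print('stop',rect(P,N&blue&(z>.077)&(z<.09)),'pad',rect(P,N&red&(z>.05)&(z<.075)))
w=near(P,(.67,.037),.07)&(h[...,1]<40)&(h[...,2]>120)
print('block',rect(P,w&(z>.05)&(z<.08)&near(P,(.67,.037),.055)))
s=robot.get_state();m=near(P,s['tool_pos'][:2],.05)&(h[...,2]<90)&(h[...,1]<100)&(z>.07)&(z<.11);print('tip',rect(P,m),np.nanmin(z[m]));print(s['tool_pos'],s['width'])
```

```text
257 204
lever_pad [266. 195.] 0.68 [ 0.533 -0.044  0.064]
thumb_stop [249. 242.] 0.73 [0.697 0.089 0.07 ]
thumb_stop [264. 197.] 0.36 [ 0.559 -0.023  0.084]
jaw_face [256. 224.] 0.7 [0.658 0.064 0.094]
jaw_face [281. 205.] 0.36 [0.555 0.054 0.105]
bracket [221. 146.] 0.76 [ 0.467 -0.414  0.026]
bracket [246. 238.] 0.71 [0.695 0.072 0.07 ]
stop (83, array([571.6, -33.5]), 27.7, 37.4, 16.6, 'med z', np.float64(0.0836)) pad (72, array([535.5, -44.7]), 55.7, 36.4, 17.7, 'med z', np.float64(0.0638))
block (222, array([675. ,  38.4]), 43.3, 95.1, 16.0, 'med z', np.float64(0.0697))
tip (27, array([545.9, -32.7]), 18.8, 22.3, 52.3, 'med z', np.float64(0.0999)) 0.07454941409864002
[ 0.53642973 -0.04443204  0.25778717] 0.0002247774436384928
```

View pics/c5.png

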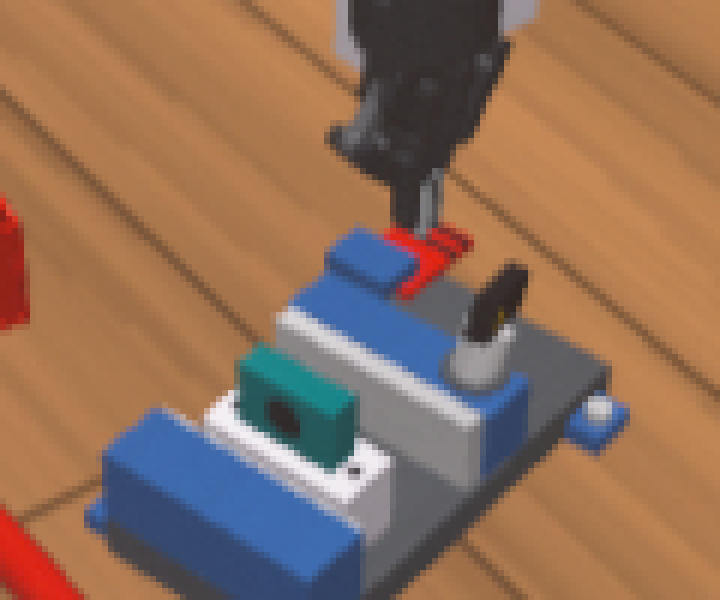

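The bracket (720x600 crop, about (300,430)) stands upright near the fixed jaw. The shut fingers (415,220) are over the red pad just behind the blue stop. Now I press.

Emit:
carry_out(fingers=[0,0,0,0,0,0,0,0], slide=[[0,1,0],[0,0.8,0],[0,0.4,0],[0,0.3,0],[0,0.3,0],[0,0.3,0],[0,0,0],[0,0,0]], turn=[[0,0,0],[0,0,0],[0,0,0],[0,0,0],[0,0,0],[0,0,0],[0,0,0],[0,0,0]])

```text
clock: 11.52
tool_pos: [0.5359, -0.0444, 0.2254]
tcp_rot: [[0.966, 0.0, -0.258], [0.258, 0.0, 0.966], [0.0, -1.0, -0.0]]
contact_force: [-2.7, 0.4, 8.3]
width: 0.0003
```

Emit:
carry_out(fingers=[0,0,0,0,0,0], slide=[[0.3,-0.05,0],[0.3,-0.05,0],[0.3,0,0],[0.3,0,0],[0.3,0,0],[0.3,0,0]], turn=[[0,0,0],[0,0,0],[0,0,0],[0,0,0],[0,0,0],[0,0,0]])

```text
clock: 12.02
tool_pos: [0.5533, -0.0398, 0.2266]
tcp_rot: [[0.966, -0.0, -0.258], [0.258, -0.0, 0.966], [-0.0, -1.0, -0.0]]
contact_force: [-2.9, -1.2, 10.2]
width: 0.0001
```

Emit:
carry_out(fingers=[0,0,0,0,0,0], slide=[[0.3,0,0],[0.4,0,0],[0.4,0,0],[0.4,0,0],[0.4,0,0],[0.2,0,0]], turn=[[0,0,0],[0,0,0],[0,0,0],[0,0,0],[0,0,0],[0,0,0]])

```text
clock: 12.52
tool_pos: [0.5736, -0.0345, 0.2267]
tcp_rot: [[0.966, -0.001, -0.258], [0.258, -0.001, 0.966], [-0.001, -1.0, -0.0]]
contact_force: [-6.2, -1.9, 11.5]
width: -0.0001
```

```bash
cat > m.py <<'E'
from h import *
s=robot.get_state();print(s['tool_pos'].round(4),s['contact_force'].round(1))
d=cam('scene');P=cloud(d);z=P[...,2];h=hsv(d)
X=np.array([.966,.2588]);c=P[...,:2]-np.array([.6163,.0224]);vx=c@X;vy=c@np.array([-.2588,.966])
blue=(abs(h[...,0]-108)<10)&(h[...,1]>120)
g=blue&(z>.077)&(z<.09)&(abs(vy+44)<20)&(vx>-90)&(vx<.05)
if g.any(): print('stop vx',np.percentile(vx[g],[3,50,97]).round(4))
g=(h[...,1]<40)&(h[...,2]>110)&(z>.045)&(z<.065)&(vx<.06)&(abs(vy)<.06)
v=(vx[g]/.002).round().astype(int)
g2=blue&(z>.064)&(z<.075)&(abs(vy)<.06)
hst=lambda m:[(i*4,int(n)) for i,n in zip(range(-20,33),np.histogram(vx[m],np.arange(-.082,.132,.004))[0]) if n]
print('blue tops',hst(g2));print('grey',hst(g))
E
python3 m.py
```

```text
[ 0.5736 -0.0345  0.2267] [-6.2 -1.9 11.5]
blue tops [(-4, 8), (0, 22), (4, 26), (8, 29), (12, 24), (16, 24), (20, 20), (24, 13), (28, 12), (32, 5), (88, 31), (92, 43), (96, 39), (100, 45), (104, 47), (108, 38), (112, 48), (116, 45), (120, 41), (124, 70), (128, 1)]
grey [(-52, 1), (-48, 2), (36, 1), (40, 3), (44, 22), (48, 4), (52, 3), (56, 6), (60, 3)]
```

Emit:
carry_out(fingers=[0,0,0,0], slide=[[0.2,0,0],[0.2,0,0],[0.2,0,0],[0,0,0]], turn=[[0,0,0],[0,0,0],[0,0,0],[0,0,0]])

```text
clock: 12.9
tool_pos: [0.5788, -0.0331, 0.2265]
tcp_rot: [[0.966, -0.003, -0.258], [0.258, -0.001, 0.966], [-0.003, -1.0, -0.0]]
contact_force: [-7.6, -1.5, 12.8]
width: -0.0002
```

Emit:
carry_out(fingers=[0,0,0,0], slide=[[0.2,0,0],[0.2,0,0],[0,0,0],[0,0,0]], turn=[[0,0,0],[0,0,0],[0,0,0],[0,0,0]])

```text
clock: 13.23
tool_pos: [0.5809, -0.0327, 0.2259]
tcp_rot: [[0.966, -0.009, -0.258], [0.258, -0.002, 0.966], [-0.01, -1.0, 0.001]]
contact_force: [-16.3, -5.4, 18.4]
width: 0.0001
```

```bash
cat >> m.py <<'E'
u,v=proj(d,(.65,.03,.09)).astype(int)
import sys
cv2.imwrite('pics/'+sys.argv[1],cv2.resize(d['image'][v-50:v+50,u-60:u+60,::-1],(720,600),interpolation=3))
E
python3 m.py c6.png
```

```text
[ 0.5809 -0.0327  0.2259] [-16.3  -5.4  18.4]
blue tops [(-12, 1), (0, 1), (4, 20), (8, 22), (12, 24), (16, 27), (20, 27), (24, 17), (28, 15), (32, 13), (36, 4), (88, 31), (92, 47), (96, 39), (100, 45), (104, 42), (108, 42), (112, 46), (116, 43), (120, 50), (124, 62), (128, 2)]
grey [(-44, 1), (40, 1), (44, 3), (48, 22), (52, 6), (56, 5)]
```

View pics/c6.png

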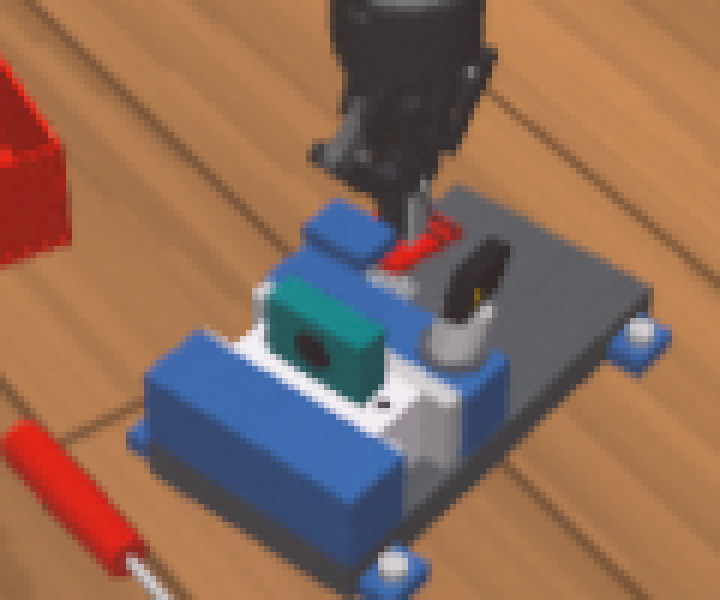

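The jaws are closed on the bracket (crop about (325,350)); the plate face reads about 48 mm. Next I raise the tool to release the lever.

Emit:
carry_out(fingers=[0,0,0,0,0,0,0,0], slide=[[0,-0.4,0],[0,-0.4,0],[0,-0.4,0],[0,-0.4,0],[0,-0.4,0],[-0.3,-1,0],[-0.5,-3,0],[0,-3,0]], turn=[[0,0,0],[0,0,0],[0,0,0],[0,0,0],[0,0,0],[0,0,0],[0,0,0],[0,0,0]])

```text
clock: 13.95
tool_pos: [0.5737, -0.0336, 0.3151]
tcp_rot: [[0.966, -0.006, -0.258], [0.258, 0.001, 0.966], [-0.005, -1.0, 0.002]]
contact_force: [-0.3, 0.0, 0.3]
width: -0.0001
```

```bash
cat > k.py <<'E'
from h import *
d=cam('scene');t=cam('top')
X=np.array([.966,.2588,0]);Y=np.array([-.2588,.966,0]);Z=np.array([0,0,1.]);a=np.radians(24)
kz=-np.sin(a)*X+np.cos(a)*Z; kx0=np.cos(a)*X+np.sin(a)*Z
O=np.array([.6163,.0224,0])
for n,q in(('scene',d),('top',t)):
    P=cloud(q);h=hsv(q);z=P[...,2]
    b=(h[...,2]<75)&(h[...,1]<130)&(z>.085)&(z<.14)&near(P,(.605,.065),.05)
    r=P[b]-O; print(n,b.sum())
    if b.sum()<8: continue
    c=r-r.mean(0); A=np.stack([c@kx0,c@Y],1).astype(np.float32)*1000
    cc,(w,l),th=cv2.minAreaRect(A)
    e=np.linalg.svd(A-A.mean(0))[2][0]; print('mean vise',(r@X).mean().round(4),(r@Y).mean().round(4),(r[:,2]).mean().round(4),'along kz max/min',np.percentile(P[b]@kz,[3,97]).round(4),'rect',np.round(cc,1),round(w,1),round(l,1),round(th,1),'pca deg from kx0 to Y',np.degrees(np.arctan2(e[1],e[0])).round(1))
    ctr=r.mean(0)+(cc[0]*kx0+cc[1]*Y)/1000; print('rect centre world',(ctr+O).round(4))
    red=((h[...,0]<6)|(h[...,0]>174))&(h[...,1]>150)&(near(P,(.58,-.03),.06))
    if red.any(): print('pad z',np.nanpercentile(z[red],[5,50,95]).round(4))
    for k in('knob_grip','lever_pad'):
      for r in optics.place_of(k,n)[:2]: p=r['pixel'];print(k,np.round(p,1),round(r['p'],2),'at z .105',pt(q,*p,z=.105).round(4))
E
python3 k.py; python3 m.py c7.png
```

```text
scene 80
mean vise 0.0065 0.0455 0.1159 along kz max/min [-0.1555 -0.1333] rect [-7.5 -3.3] 60.3 12.4 16.8 pca deg from kx0 to Y 12.8
rect centre world [0.6051 0.0631 0.1129]
pad z [0.0592 0.0636 0.0676]
knob_grip [267.3 215.5] 0.54 at z .105 [0.6153 0.0658 0.105 ]
lever_pad [254.1 204.4] 0.49 at z .105 [0.618  0.0055 0.105 ]
lever_pad [245.1 231.3] 0.33 at z .105 [0.7036 0.08   0.105 ]
top 5
[ 0.5756 -0.0338  0.3177] [-0.5 -0.8 -0.5]
blue tops [(0, 9), (4, 20), (8, 20), (12, 31), (16, 25), (20, 23), (24, 22), (28, 11), (32, 16), (36, 3), (84, 2), (88, 33), (92, 38), (96, 43), (100, 41), (104, 49), (108, 42), (112, 41), (116, 49), (120, 43), (124, 67), (128, 3)]
grey [(40, 1), (44, 1), (48, 25), (52, 3), (56, 5), (60, 2)]
```

```bash
cat > go.py <<'E'
from h import *
from scipy.spatial.transform import Rotation as R
def target(ang,C,off,tilt=24,yaw=15):  # ang: bar long axis from kx0 toward Y, deg
    w=np.radians(yaw);X=np.array([np.cos(w),np.sin(w),0]);Y=np.array([-np.sin(w),np.cos(w),0]);Z=np.array([0,0,1.]);a=np.radians(tilt);g=np.radians(ang)
    kz=-np.sin(a)*X+np.cos(a)*Z; kx=np.cos(a)*X+np.sin(a)*Z
    t=-np.sin(g)*kx+np.cos(g)*Y
    M=np.stack([t,-kz,np.cross(t,-kz)],1); return np.array(C)+kz*off,M
def delta(p,M):
    s=robot.get_state();T=s['tcp_rot']; rv=R.from_matrix(T.T@M).as_rotvec(degrees=True)
    print('q',s['joint_pos'].round(1),'rotvec tool',rv.round(1),np.linalg.norm(rv).round(1)); 
    print('slide now cm',(T.T@(p-s['tool_pos'])*100).round(2),'slide after turning',(M.T@(p-s['tool_pos'])*100).round(2))
E
python3 - <<'E'
from go import *
p,M=target(15,(.6055,.062,.106),.163+.06); print(p,M.round(3)); delta(p,M)
E
```

```text
[0.51788833 0.03852452 0.30972064] [[-0.478  0.393 -0.785]
 [ 0.872  0.105 -0.478]
 [-0.105 -0.914 -0.393]]
q [-11.2  10.5  99.8   0.   69.7 -26.1] rotvec tool [ -21.9 -103.3  -16.9] 107.0
slide now cm [-3.67  0.65  8.45] slide after turning [ 9.1  -0.89  1.29]
```

Emit:
carry_out(fingers=[50,50,50,50,50,50,50,50,50,50], slide=[[-0.9,-1,2.1],[-0.9,-1,2.1],[-0.9,-1,2.1],[-1,-1,2.1],[0,0,0],[0,0,0],[0,0,0],[0,0,0],[0,0,0],[0,0,0]], turn=[[0,0,0],[0,0,0],[0,0,0],[0,0,0],[-1.4,-6.5,-1.1],[-1.4,-6.5,-1.1],[-1.4,-6.5,-1.1],[-1.4,-6.5,-1.1],[-1.4,-6.5,-1.1],[-1.4,-6.5,-1.1]])

```text
clock: 15.03
tool_pos: [0.5173, 0.038, 0.3543]
tcp_rot: [[0.578, 0.172, -0.798], [0.814, -0.054, 0.578], [0.056, -0.984, -0.171]]
contact_force: [0.1, 0.2, -0.2]
width: 0.0427
```

Emit:
carry_out(fingers=[50,50,50,50,50,50,50,50,50,50], slide=[[0,0,0],[0,0,0],[0,0,0],[0,0,0],[0,0,0],[0,0,0],[0,0,0],[0,0,0],[0,0,0],[0,0,0]], turn=[[-1.4,-6.5,-1.1],[-1.4,-6.5,-1.1],[-1.4,-6.5,-1.1],[-1.4,-6.5,-1.1],[-1.4,-6.5,-1.1],[-1.4,-6.5,-1.1],[-1.4,-6.5,-1.1],[-1.4,-6.5,-1.1],[-1.4,-6.5,-1.1],[0,0,0]])

```text
clock: 15.87
tool_pos: [0.5172, 0.0378, 0.3542]
tcp_rot: [[-0.394, 0.387, -0.834], [0.916, 0.088, -0.392], [-0.078, -0.918, -0.389]]
contact_force: [-0.1, 0.1, 0.0]
width: 0.0425
```

```bash
python3 - <<'E'
from go import *
p,M=target(15,(.6055,.062,.106),.163+.04); delta(p,M)
E
python3 k.py
```

```text
q [  -7.    -7.9  115.7   10.1   50.5 -126.1] rotvec tool [-0.8 -5.6 -0.7] 5.7
slide now cm [0.41 6.12 1.62] slide after turning [0.5  6.1  1.66]
scene 80
mean vise 0.0066 0.0454 0.1161 along kz max/min [-0.1555 -0.1329] rect [-9.  -3.6] 61.6 12.4 15.1 pca deg from kx0 to Y 13.3
rect centre world [0.6039 0.0624 0.1124]
pad z [0.0601 0.0634 0.0668]
knob_grip [270.3 214.8] 0.6 at z .105 [0.6065 0.0685 0.105 ]
lever_pad [256.7 200.8] 0.64 at z .105 [ 0.6022 -0.0029  0.105 ]
top 9
mean vise 0.0139 0.0463 0.127 along kz max/min [-0.1373 -0.1315] rect [-0.5 -0.6] 6.7 10.8 76.8 pca deg from kx0 to Y 157.9
rect centre world [0.6174 0.07   0.1268]
pad z [0.0577 0.0634 0.0693]
knob_grip [225.7 184.9] 0.43 at z .105 [0.6072 0.0621 0.105 ]
knob_grip [238.4 179.6] 0.18 at z .105 [0.6266 0.0197 0.105 ]
lever_pad [254.5 190.3] 0.51 at z .105 [ 0.5908 -0.0358  0.105 ]
lever_pad [237.9 189.7] 0.36 at z .105 [0.5916 0.0203 0.105 ]
```

Emit:
carry_out(fingers=[50,50,50,50], slide=[[0,0,0],[0.2,3,0.8],[0.3,3,0.8],[0,0,0]], turn=[[-0.8,-5,-0.7],[0,0,0],[0,0,0],[0,0,0]])

```text
clock: 16.5
tool_pos: [0.5244, 0.0415, 0.2883]
tcp_rot: [[-0.467, 0.386, -0.796], [0.879, 0.105, -0.465], [-0.096, -0.917, -0.388]]
contact_force: [-1.7, 0.4, -2.0]
width: 0.0424
```

Run:
```python
from go import *
p,M=target(14,(.6055,.062,.106),.163); delta(p,M)
d=cam('scene');u,v=proj(d,(.605,.06,.13)).astype(int);t=cam('top');a,b=proj(t,(.605,.06,.13)).astype(int)
cv2.imwrite('pics/c8.png',np.hstack([cv2.resize(q[:,:,::-1],(400,400),interpolation=3) for q in (d['image'][v-35:v+35,u-35:u+35],t['image'][b-35:b+35,a-35:a+35])]))
```

```text
q [  -6.7   -1.8  117.8   12.7   42.7 -133.6] rotvec tool [-0.4  0.1  0.2] 0.4
slide now cm [-0.19  3.76 -0.22] slide after turning [-0.18  3.76 -0.19]
```

View pics/c8.png

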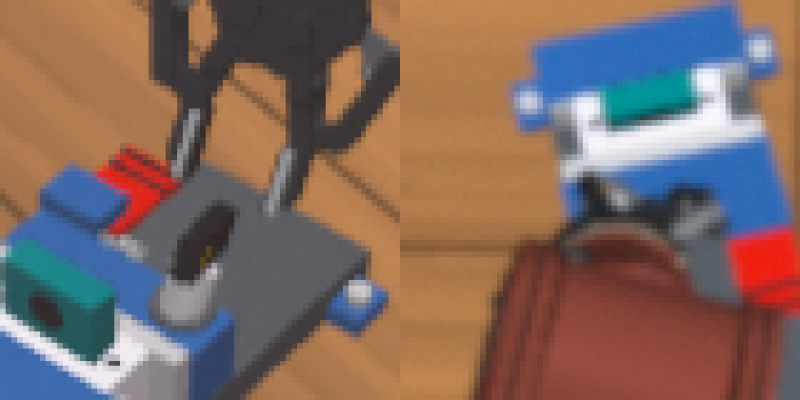

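Emit:
carry_out(fingers=[50,50,50,30,10,0,0,0,0], slide=[[-0.2,1.5,-0.2],[0,1.5,0],[0,0.7,0],[0,0,0],[0,0,0],[0,0,0],[0,0,0],[0,0,0],[0,0,0]], turn=[[0,0,0],[0,0,0],[0,0,0],[0,0,0],[0,0,0],[0,0,0],[0,0,0],[0,0,0],[0,0,0]])

```text
clock: 17.35
tool_pos: [0.5438, 0.0451, 0.2633]
tcp_rot: [[-0.466, 0.396, -0.791], [0.879, 0.106, -0.465], [-0.1, -0.912, -0.398]]
contact_force: [-1.9, 5.5, 0.7]
width: 0.0125
```

Run:
```python
from go import *
s=robot.get_state();print(s['torque'].round(2),s['contact_force'].round(1))
p,M=target(14,(.6055,.062,.106),.163); delta(p,M)
```

```text
[0.91 0.33 0.28] [-1.9  5.5  0.7]
q [  -6.1    3.   116.1   13.6   38.9 -134.2] rotvec tool [ 0.2  0.2 -0.1] 0.3
slide now cm [0.17 0.67 0.53] slide after turning [0.17 0.67 0.53]
```

Emit:
carry_out(fingers=[25,40,40,20,0,0,0,0], slide=[[0,0,0],[0.15,0,0],[0,0.6,0.3],[0,0,0],[0,0,0],[0,0,0],[0,0,0],[0,0,0]], turn=[[0,0,0],[0,0,0],[0,0,0],[0,0,0],[0,0,0],[0,0,0],[0,0,0],[0,0,0]])

```text
clock: 18.02
tool_pos: [0.543, 0.0444, 0.2547]
tcp_rot: [[-0.466, 0.395, -0.792], [0.879, 0.104, -0.466], [-0.102, -0.913, -0.396]]
contact_force: [-1.6, -2.5, -0.7]
width: 0.0127
```

```bash
cat > st.py <<'E'
from go import *
s=robot.get_state();print('axial torque (tool y)',(s['tcp_rot'].T@s['torque']).round(2),s['contact_force'].round(1),s['width'].round(4),s['clock'])
p,M=target(14,(.6055,.062,.106),.163); delta(p,M)
E
python3 st.py
```

```text
Traceback (most recent call last):
  File "st.py", line 2, in <module>
    s=robot.get_state();print('axial torque (tool y)',(s['tcp_rot'].T@s['torque']).round(2),s['contact_force'].round(1),s['width'].round(4),s['clock'])
                                                                                                                        ^^^^^^^^^^^^^^^^
AttributeError: 'float' object has no attribute 'round'
```

Emit:
carry_out(fingers=[0,0,0,0,0,0,0,0,0,0], slide=[[0,0,0],[0,0,0],[0,0,0],[0,0,0],[0,0,0],[0,0,0],[0,0,0],[0,0,0],[0,0,0],[0,0,0]], turn=[[0,5,0],[0,7,0],[0,7,0],[0,7,0],[0,7,0],[0,7,0],[0,7,0],[0,7,0],[0,7,0],[0,0,0]])

```text
clock: 18.85
tool_pos: [0.5429, 0.0415, 0.2544]
tcp_rot: [[0.473, 0.395, -0.788], [0.831, 0.098, 0.548], [0.294, -0.913, -0.282]]
contact_force: [-6.6, -20.8, 0.6]
width: 0.0129
```

```bash
sed -i "s/s\['width'\].round(4)/s['width']/" st.py; python3 st.py
```

```text
axial torque (tool y) [-0.85  0.02  3.36] [ -6.6 -20.8   0.6] 0.012945011081188628 18.85
q [ -6.4   3.7 116.5  13.3  37.9 -73.1] rotvec tool [  0.1 -61.1  -0.4] 61.1
slide now cm [ 0.22 -0.07  0.28] slide after turning [ 0.36 -0.07 -0.06]
```

Emit:
carry_out(fingers=[0,0,0,0,0,0,0,0,0,0], slide=[[-0.3,0,0],[0,0,0],[0,0,0],[0,0,0],[0,0,0],[0,0,0],[0,0,0],[0,0,0],[0,0,0],[0,0,0]], turn=[[0,0,0],[0,7,0],[0,7,0],[0,7,0],[0,7,0],[0,7,0],[0,7,0],[0,7,0],[0,7,0],[0,0,0]])

```text
clock: 19.68
tool_pos: [0.5402, 0.0393, 0.2531]
tcp_rot: [[0.919, 0.391, -0.05], [0.012, 0.099, 0.995], [0.394, -0.915, 0.087]]
contact_force: [-21.2, -20.3, 11.1]
width: 0.013
```

```bash
python3 st.py
```

```text
axial torque (tool y) [-3.18 -0.03  2.46] [-21.2 -20.3  11.1] 0.013007302146914384 19.6833
q [ -6.7   3.5 116.8  13.5  38.1 -17.6] rotvec tool [ 1.000e-01 -1.171e+02 -4.000e-01] 117.1
slide now cm [ 0.19 -0.06  0.56] slide after turning [ 0.41 -0.05 -0.43]
```

Emit:
carry_out(fingers=[0,0,0,0,0,0,0,0,0,0], slide=[[-0.2,0,-0.3],[0,0,0],[0,0,0],[0,0,0],[0,0,0],[0,0,0],[0,0,0],[0,0,0],[0,0,0],[0,0,0]], turn=[[0,0,0],[0,7,0],[0,7,0],[0,7,0],[0,7,0],[0,7,0],[0,7,0],[0,7,0],[0,7,0],[0,0,0]])

```text
clock: 20.52
tool_pos: [0.5372, 0.0394, 0.2521]
tcp_rot: [[0.558, 0.386, 0.734], [-0.818, 0.106, 0.566], [0.141, -0.916, 0.375]]
contact_force: [-30.1, -4.0, 21.3]
width: 0.0129
```

```bash
python3 st.py
```

```text
axial torque (tool y) [-2.95  0.    1.42] [-30.1  -4.   21.3] 0.012921944303885553 20.5167
q [ -6.8   3.3 117.2  14.1  38.3  37.9] rotvec tool [  -0.3 -173.1   -0.5] 173.1
slide now cm [-0.17 -0.04  0.72] slide after turning [ 0.25 -0.03 -0.69]
```

Emit:
carry_out(fingers=[0,0,0,0,0,0,0,0], slide=[[-0.15,-0.3,-0.3],[0,0,0],[0,0,0],[0,0,0],[0,0,0],[0,0,0],[0,0,0],[0,0,0]], turn=[[0,0,0],[0,0,0],[0,7,0],[0,7,0],[0,7,0],[0,7,0],[0,7,0],[0,0,0]])

```text
clock: 21.18
tool_pos: [0.5345, 0.0407, 0.2519]
tcp_rot: [[0.035, 0.391, 0.92], [-0.994, 0.109, -0.008], [-0.103, -0.914, 0.392]]
contact_force: [6.3, 14.5, -13.5]
width: 0.0131
```

```bash
python3 st.py
```

```text
axial torque (tool y) [-0.03  0.01  1.7 ] [  6.3  14.5 -13.5] 0.013118047515390084 21.1833
q [ -6.8   2.9 117.7  14.5  38.   72.7] rotvec tool [3.000e-01 1.518e+02 1.000e-01] 151.8
slide now cm [-0.42  0.04  0.76] slide after turning [ 0.01  0.04 -0.86]
```

Emit:
carry_out(fingers=[0,0,0,0,0,0], slide=[[-0.15,0.15,0],[0,0,0],[0,0,0],[0,0,0],[0,0,0],[0,0,0]], turn=[[0,0,0],[0,7,0],[0,7,0],[0,7,0],[0,7,0],[0,7,0]])

```text
clock: 21.68
tool_pos: [0.5351, 0.0427, 0.2522]
tcp_rot: [[-0.497, 0.391, 0.774], [-0.81, 0.11, -0.576], [-0.31, -0.914, 0.262]]
contact_force: [-4.9, 16.5, 1.5]
width: 0.0124
```

Emit:
carry_out(fingers=[0,0,0,0,0,0], slide=[[0,0,0],[0,0,0],[0,0,0],[0,0,0],[0,0,0],[0,0,0]], turn=[[0,7,0],[0,7,0],[0,7,0],[0,7,0],[0,7,0],[0,0,0]])

```text
clock: 22.18
tool_pos: [0.536, 0.0438, 0.2529]
tcp_rot: [[-0.851, 0.394, 0.348], [-0.332, 0.111, -0.937], [-0.408, -0.912, 0.036]]
contact_force: [2.3, 21.8, -0.9]
width: 0.0123
```

```bash
python3 st.py; python3 k.py
```

```text
axial torque (tool y) [-3.19 -0.05  1.21] [ 2.3 21.8 -0.9] 0.01230267810409881 22.1833
q [ -6.4   3.  117.5  14.6  37.9 142.9] rotvec tool [ 0.4 81.8  0.1] 81.8
slide now cm [-0.58  0.05  0.1 ] slide after turning [-0.18  0.05 -0.56]
scene 164
mean vise -0.0036 0.0444 0.1178 along kz max/min [-0.1559 -0.106 ] rect [-2.4 -0.5] 40.7 54.7 41.9 pca deg from kx0 to Y 107.3
rect centre world [0.5994 0.0633 0.1168]
pad z [0.061  0.0642 0.0666]
knob_grip [270.3 212.6] 0.47 at z .105 [0.6008 0.0612 0.105 ]
lever_pad [177.9 163.7] 0.69 at z .105 [ 0.7046 -0.3034  0.105 ]
lever_pad [256.  203.6] 0.57 at z .105 [0.6113 0.0059 0.105 ]
top 4
```

Emit:
carry_out(fingers=[20,40,45,45,45,45,45,45], slide=[[0,0,0],[0,0,0],[0,0,0],[0,-1,0],[0,-2.5,0],[0,-2.5,0],[0,-1,0],[0,0,0]], turn=[[0,0,0],[0,0,0],[0,0,0],[0,0,0],[0,0,0],[0,0,0],[0,0,0],[0,0,0]])

```text
clock: 23.05
tool_pos: [0.5094, 0.032, 0.3206]
tcp_rot: [[-0.846, 0.402, 0.35], [-0.338, 0.103, -0.935], [-0.412, -0.91, 0.049]]
contact_force: [-0.1, 0.5, -0.3]
width: 0.0385
```

```bash
python3 st.py; python3 k.py; sed -i 's/(.65,.03,.09)/(.63,.04,.1)/' m.py; python3 m.py c9.png
```

```text
axial torque (tool y) [-0.02 -0.01 -0.17] [-0.1  0.5 -0.3] 0.03846116831432664 23.05
q [ -8.2  -7.  118.9  12.8  46.  143.6] rotvec tool [ 0.1 82.2 -0.6] 82.2
slide now cm [-0.44  7.4  -0.4 ] slide after turning [ 0.29  7.4  -0.55]
scene 160
mean vise -0.0004 0.0414 0.1102 along kz max/min [-0.1568 -0.1329] rect [-0.3  0. ] 13.0 60.1 10.7 pca deg from kx0 to Y 99.0
rect centre world [0.6049 0.0622 0.1101]
pad z [0.0601 0.0638 0.0668]
knob_grip [271.3 213. ] 0.71 at z .105 [0.5995 0.0642 0.105 ]
lever_pad [256.6 202. ] 0.41 at z .105 [0.6056 0.0012 0.105 ]
top 21
mean vise -0.0069 0.0335 0.1171 along kz max/min [-0.1418 -0.1286] rect [-0.6  6.5] 12.4 55.0 4.6 pca deg from kx0 to Y -82.1
rect centre world [0.5988 0.0592 0.1169]
pad z [0.0554 0.0637 0.0681]
knob_grip [132.3 170.3] 0.62 at z .105 [0.6506 0.3824 0.105 ]
knob_grip [224.8 187.6] 0.6 at z .105 [0.5978 0.0648 0.105 ]
lever_pad [253.7 192.9] 0.7 at z .105 [ 0.5818 -0.0333  0.105 ]
[0.5085 0.0327 0.3156] [0.2 0.2 0.5]
blue tops [(-12, 1), (-4, 3), (0, 15), (4, 25), (8, 27), (12, 19), (16, 26), (20, 31), (24, 20), (28, 14), (32, 16), (36, 2), (84, 3), (88, 33), (92, 36), (96, 45), (100, 42), (104, 40), (108, 45), (112, 40), (116, 49), (120, 47), (124, 67)]
grey [(40, 2), (44, 2), (48, 18), (52, 7), (56, 3), (60, 2)]
```

View pics/c9.png

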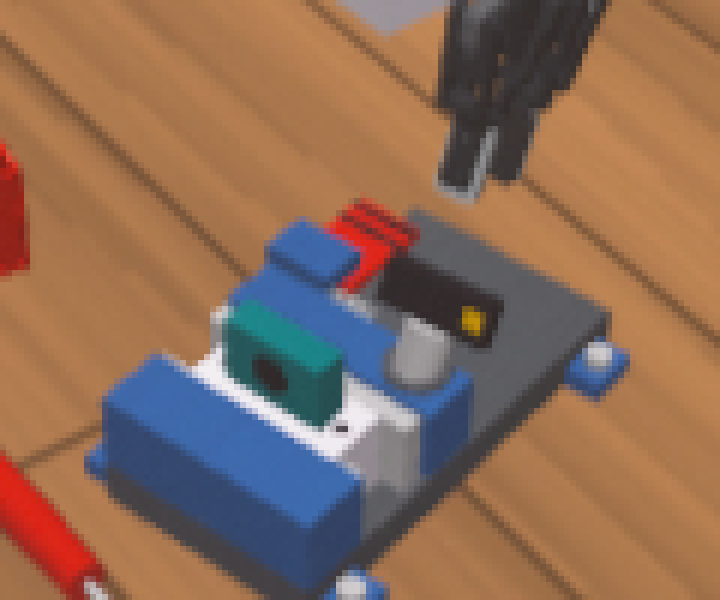

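The lever is up and the bar is turned crosswise (crop (440,300)), so it turned about 278° with no slip. I'll regrasp for about a quarter turn more, for margin.

Emit:
carry_out(fingers=[50,50,50,50,50,50,50,50,50,50], slide=[[0,-1,0],[0,0,0],[0,0,0],[0,0,0],[0,0,0],[0,0,0],[0,0,0],[0,0,0],[0,0,0],[0,0,0]], turn=[[0,-7,0],[0,-7,0],[0,-7,0],[0,-7,0],[0,-7,0],[0,-7,0],[0,-7,0],[0,-7,0],[0,-7,0],[0,-7,0]])

```text
clock: 24.23
tool_pos: [0.5047, 0.0317, 0.3253]
tcp_rot: [[0.046, 0.394, 0.918], [-0.995, 0.104, 0.005], [-0.094, -0.913, 0.397]]
contact_force: [-0.1, 0.1, -0.1]
width: 0.0425
```

Emit:
carry_out(fingers=[50,50,50,50,50,50,50,50,50,50], slide=[[0,0,0],[0,0,0],[0,0,0],[0,0,0],[0,0,0],[0,0,0],[0,0,0],[0,0,0],[0,0,0],[0,0,0]], turn=[[0,-7,0],[0,-7,0],[0,-7,0],[0,-7,0],[0,-7,0],[0,-7,0],[0,-7,0],[0,-7,0],[0,-7,0],[0,-7,0]])

```text
clock: 25.07
tool_pos: [0.5047, 0.0317, 0.3252]
tcp_rot: [[0.878, 0.394, 0.271], [-0.336, 0.104, 0.936], [0.341, -0.913, 0.224]]
contact_force: [0.0, -0.1, 0.1]
width: 0.0426
```

Emit:
carry_out(fingers=[50,50,50,50,50,50,50], slide=[[0,0,0],[0,0,0],[0,0,0],[0,0,0],[0,0,0],[0,0,0],[0,0,0]], turn=[[0,-7,0],[0,-7,0],[0,-7,0],[0,-7,0],[0,-7,0],[0,-7,0],[0,0,0]])

```text
clock: 25.65
tool_pos: [0.5047, 0.0317, 0.3253]
tcp_rot: [[0.834, 0.394, -0.385], [0.375, 0.104, 0.921], [0.403, -0.913, -0.061]]
contact_force: [0.7, 0.7, -1.2]
width: 0.0427
```

Run:
```python
from go import *
p,M=target(-82,(.536,.043,.254),0); delta(p,M)
```

```text
q [ -8.3  -8.  119.2  12.6  47.2 -38.6] rotvec tool [0.1 0.4 0.1] 0.4
slide now cm [0.15 7.86 0.27] slide after turning [0.16 7.86 0.26]
```

Emit:
carry_out(fingers=[50,50,50,50,50,30,10,0,0,0], slide=[[0.1,2.5,0.3],[0,2.5,0],[0,1.8,0],[0,1,0],[0,0,0],[0,0,0],[0,0,0],[0,0,0],[0,0,0],[0,0,0]], turn=[[0,0,0],[0,0,0],[0,0,0],[0,0,0],[0,0,0],[0,0,0],[0,0,0],[0,0,0],[0,0,0],[0,0,0]])

```text
clock: 26.48
tool_pos: [0.5353, 0.0426, 0.2563]
tcp_rot: [[0.835, 0.397, -0.38], [0.371, 0.104, 0.923], [0.406, -0.912, -0.061]]
contact_force: [-5.8, -2.8, 3.6]
width: 0.0128
```

Emit:
carry_out(fingers=[0,0,0,0,0,0,0,0], slide=[[0,0,0],[0,0,0],[0,0,0],[0,0,0],[0,0,0],[0,0,0],[0,0,0],[0,0,0]], turn=[[0,0,0],[0,4,0],[0,7,0],[0,7,0],[0,7,0],[0,7,0],[0,7,0],[0,0,0]])

```text
clock: 27.15
tool_pos: [0.5357, 0.0425, 0.2566]
tcp_rot: [[0.887, 0.398, 0.234], [-0.296, 0.103, 0.949], [0.354, -0.912, 0.21]]
contact_force: [-4.3, -4.3, 5.6]
width: 0.0128
```

```bash
python3 st.py
```

```text
axial torque (tool y) [-0.72  0.05  0.28] [-4.3 -4.3  5.6] 0.012759014549874622 27.15
q [ -6.4   2.5 117.5  13.9  38.    0.4] rotvec tool [ 4.000e-01 -1.351e+02  1.000e-01] 135.1
slide now cm [0.39 0.4  0.32] slide after turning [-0.05  0.4  -0.5 ]
```

Emit:
carry_out(fingers=[0,0,0,0,0,0,0], slide=[[0,0,0],[0,0,0],[0,0,0],[0,0,0],[0,0,0],[0,0,0],[0,0,0]], turn=[[0,7,0],[0,7,0],[0,7,0],[0,7,0],[0,7,0],[0,0,0],[0,0,0]])

```text
clock: 27.73
tool_pos: [0.536, 0.0422, 0.2567]
tcp_rot: [[0.598, 0.399, 0.695], [-0.783, 0.103, 0.614], [0.173, -0.911, 0.373]]
contact_force: [-4.4, -4.5, 5.0]
width: 0.013
```

Emit:
carry_out(fingers=[20,40,45,45,45,45,45,45,45], slide=[[0,0,0],[0,0,0],[0,0,0],[0,-1,0],[0,-2.5,0],[0,-3,0],[0,-3,0],[0,-1,0],[0,0,0]], turn=[[0,0,0],[0,0,0],[0,0,0],[0,0,0],[0,0,0],[0,0,0],[0,0,0],[0,0,0],[0,0,0]])

```text
clock: 28.48
tool_pos: [0.4942, 0.0318, 0.355]
tcp_rot: [[0.595, 0.402, 0.695], [-0.784, 0.103, 0.612], [0.174, -0.91, 0.377]]
contact_force: [0.9, 0.5, -0.5]
width: 0.0384
```

```bash
python3 k.py; python3 m.py c10.png
python3 - <<'E'
from h import *
d=cam('scene');P=cloud(d);z=P[...,2];h=hsv(d)
teal=(abs(h[...,0]-88)<10)&(h[...,1]>120)&near(P,(.68,.04),.06)&(z>.075)&(z<.13)
print('ear',rect(P,teal),np.percentile(z[teal],[2,98]))
E
```

```text
scene 69
mean vise 0.006 0.0473 0.1178 along kz max/min [-0.1553 -0.1314] rect [-10.3  -5. ] 60.4 12.5 24.4 pca deg from kx0 to Y 22.4
rect centre world [0.6021 0.0624 0.1136]
pad z [0.0594 0.0642 0.0675]
knob_grip [271. 211.] 0.66 at z .105 [0.5949 0.0571 0.105 ]
lever_pad [256.9 201.2] 0.55 at z .105 [ 0.6028 -0.0011  0.105 ]
top 36
mean vise -0.0011 0.0434 0.12 along kz max/min [-0.1391 -0.1307] rect [0.1 1.1] 40.3 12.5 30.4 pca deg from kx0 to Y -154.2
rect centre world [0.6039 0.0651 0.12  ]
pad z [0.0563 0.0638 0.0684]
knob_grip [228.8 186.2] 0.43 at z .105 [0.6029 0.0514 0.105 ]
lever_pad [251.6 192.7] 0.69 at z .105 [ 0.5823 -0.0262  0.105 ]
[0.4935 0.0321 0.3492] [ 0.3  0.3 -0.2]
blue tops [(-4, 4), (0, 16), (4, 29), (8, 25), (12, 25), (16, 24), (20, 24), (24, 25), (28, 13), (32, 17), (36, 2), (84, 1), (88, 27), (92, 44), (96, 41), (100, 47), (104, 43), (108, 41), (112, 45), (116, 44), (120, 40), (124, 75)]
grey [(36, 1), (44, 2), (48, 21), (52, 6), (56, 4), (60, 1)]
ear (220, array([681.5,  41.9]), 20.0, 58.9, 14.9, 'med z', np.float64(0.1053)) [0.07621584 0.11333181]
```

View pics/c10.png

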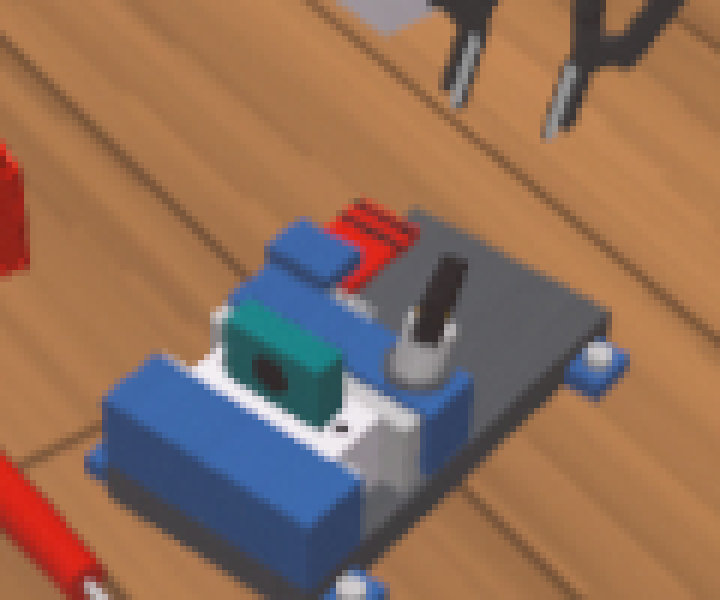

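The final picture shows the bracket upright and square between the jaws (crop (280,365)). The lever is up, the knob has turned nearly one full turn, and the gripper is clear.

```bash
python3 -c "
from station import robot
print(robot.sign_off(), robot.get_state()['clock'])"
```

```text
the job is handed in; nothing more can be done
the job is handed in; nothing more can be done
```

I clamped the smallest of the three brackets in the vise and handed the job in at about 28.6 s of the 72 s allowed. The clamping force was never measured directly.

- **Placing:** I stood the bracket on the bed near the fixed jaw and let go.
- **Jaw:** I held the lever down about 10 mm and slid the jaw up until the push rose to about 17 N. The plate face then read about 48 mm in the vise frame. The lever sprang back when I lifted off.
- **Knob:** I turned it about 350° in two grips, the second being about 75° for margin. The bar's angle in the pictures confirmed the first 278° with no slip. After the second grip it read about 22–25° against the 18–24° expected.

**Last checks:**
- The bracket's ear is square to the vise: it reads 14.9° against a vise yaw of about 15°. Its top is about 110 mm up, so the bracket is seated on the bed.
- The lever pad is at 64 mm, its rest height.
- The gripper is clear and the wrist force is near zero.

**Doubts:**
- **Clamping force:** I infer at least about 80 N from the knob travel, less at most 2 mm of play, times the spring rate. The wrist torque reading was too noisy to confirm it.
- **Side forces:** On the first knob grip the forces reached about 37 N because I was a few millimetres off the knob's axis. I corrected for this as I turned.
- **Camera disagreement:** The two cameras differed by about 4 mm.

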